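Snap the screwdriver into the bench tool clip

TASK

Put the red-handled screwdriver back in the bench tool clip: lay its handle along the clip, across both pairs of steel jaws, and press it straight down past the resistance until it snaps in and lies fully home on the two black saddles. Stop pushing once it is home, do not force the clip, let go, and leave the spanner where it lies.

Things in the scene. Friction and masses are not known exactly. Their poses are not given: they have to be found in the camera images.
- handle (a point): Centre of the red handle (24 mm wide, 23 high, 88 long) of a 198 mm, 75 g slot screwdriver lying on the worktop; this point is half-way along the handle, 11.5 mm above its underside. y runs along the tool: +y to the butt of the handle, -y to the steel blade, which sticks out 110 mm beyond the handle; z is up. Grasp the handle here, across its width.
- clip: Tool clip fixed to the worktop; origin under the centre of its aluminium base (64 x 94 x 6 mm), y along the tool's place, z up. Two pairs of sprung steel jaws, each 10 mm wide, at y = -27 and +27 mm: a 44 mm gap between the pairs takes the fingers. The jaws flare to 46 mm at their top (z = 66 mm) and narrow to a 19 mm throat (z = 47 mm). More than 60 N on the clip damages it.
- clip_seat (a point): Middle of the clip, level with the tops of its two black saddles (20 mm over the worktop), axes as the clip's. Home, the handle's underside is here, its centre 11.5 mm higher, tool along y either way round. Laid in the mouth it rests about 32 mm higher; pressing it in, by the grip or by shut fingertips on its top, takes 6 to 10 N at the peak, then it slides down and the jaws snap over its top.
- spanner: Bystander: steel spanner, 27 x 148 x 5 mm, lying flat on the worktop; origin under its centre, y along it. Leave it alone.

How it is judged:
At the end, for the whole second after the job is handed in: The screwdriver's handle is snapped home in the clip: its centre 27 to 36 mm above the clip's underside (31.5 mm when on the saddles), within 10 mm sideways and 15 mm lengthwise of the clip's middle, the tool within 10 degrees of the clip's long axis, either way round (z of handle in the frame of clip between 0.027 and 0.036 m and x of handle in the frame of clip between -0.01 and 0.01 m and y of handle in the frame of clip between -0.015 and 0.015 m and angle between the y axis of handle and the y axis of clip, either way round below 0.17 rad); the robot touches nothing.
It fails at once if the clip is forced: more than 60 N on it (contact force between clip and anything else above 60 N).
It fails at once if the spanner is moved by more than 25 mm (distance of spanner from where it was at the start of the episode above 0.025 m).
It also fails if it takes over 38 s, if anything falls off the work surface, if the arm or the gripper's body presses on something with over 40 N, if the wrist force passes 120 N, or if a joint passes its speed limit or range.

ROBOT

A 6-joint arm with a two-finger parallel gripper is mounted at the origin on the work surface; the furniture and walls round the work are solid. World frame = base frame: x ahead of the robot, y to its left, z up, the work surface at z = 0. Lengths are in m, angles in rad, forces in N, time in s.
With the tool pointing down it reaches from about 0.25 to 0.775 m from the base axis. Payload 4 kg.
Tool frame: the origin (TCP) lies midway between the tips of the shut fingers; the grasp point (between the pads) lies grip_point_offset behind it (grip_point_offset is the distance from the TCP to the grasp point, in m); z points along the fingers, y is the line along which they close (so a half turn about z gives the same grasp; the last joint's range is limited). The gripper opens to 94 mm and grips with 3 to 60 N. Pads are 16 mm wide; open, the fingers measure 119 mm over their backs; the gripper's body (75 mm by 177 mm) begins 78 mm behind the grasp point.
Start: joints at [1.166, 0.087, 1.371, -0, 1.684, -0.103], TCP at [0.163, 0.525, 0.206] pointing down, gripper open.
Joint ranges: [-3.1, 3.1], [-0.76, 2.03], [0.27, 2.55], [-1.08, 4.22], [0.17, 2.65], [-2.57, 2.57]. Speed limits (rad/s): [2.79, 2.79, 3.14, 3.14, 3.14, 3.14].

INTERFACE

Orientations are given as [roll, pitch, yaw] about the fixed x, y, z axes, in that order (R = Rz(yaw) Ry(pitch) Rx(roll)).
In Python, from bench import * gives the robot as it stands. The module is installed in compiled form; this text tells all that it offers.
- The arm moves only by the tool apply_moves, never from a script. Its argument "commands" is a list of rows, each a list of 7 numbers: the turn, a rotation vector about the world's x, y, z in rad, then the shift along the world's x, y, z in m, then the opening in per cent of the stroke, from 0 (shut) to 100 (fully open). In form: [[ax, ay, az, x, y, z, jaw], ...]. A call has exactly 5 rows; each row is the pose to reach, as a shift and turn from the pose commanded when the call began; what a row does not reach only later rows make up. A row lasts 1/10 s, in which the tool goes at most 50 mm and 8.59 degrees, less where a joint would pass 70% of its speed; a pose out of reach is approached as far as the arm can. A call with a gripper value outside its range is refused whole. The fingers move at their own pace and stop on an object; the grip force is fixed at half the most. Time passes only in rows, so rows that repeat a pose let the fingers close, or fill a call up. It gives the time, the measured TCP pose, the force, the opening and the grip force at its end, in the units of the state.
- get_obs(): the state, without advancing time (a new reading comes with each control period).
- snapshot(name): name is "scene" or "top" or "wrist"; returns a dict with "pixels" (384x512x3 uint8, red, green, blue), "vertical_fov" (degrees; the focal length in pixels is half the picture's height over the tangent of half this angle, whatever the lens; pixels are square), "cx", "cy" (the principal point, pixels), "rvec" (rotation vector, rad) and "tvec" (3), from world to camera coordinates, as OpenCV has them. Camera axes: x right, y down, z forward; pixel columns grow to the right and rows downward; lengths in m; the calibration is good to about 2 mm. A picture is of the moment at which its call begins. There is no depth.
- close_job(): hands the job in; it is judged then, once.
Trained networks look in the newest picture that a camera, given by its name, has taken for a name from the list of things; names that differ only in an ending like _2 or _b are one class to them, and where a whole thing is asked for, a point or a joint stands for the part that bears it (a point fixed in the world has none). Each returns a list of dicts, best first, with "score" (0 to 1); they miss things now and then, are a little off and sometimes report something else, mostly with a low value. They report only what shows in the picture. A call takes as long as a camera call.
- masks_of(camera, query): "mask" (384x512 bool, what is visible of it) and "extent" ([left, top, right, bottom] in pixels, round what is visible of it).
- place_of(camera, query): "pixel" ([column, row] in pixels: a listed point, or the origin of a listed thing).
The state is a dict: "time": time; "joint_positions": joint angles; "qvel": joint speeds; "joint_torque": joint torques, N m; "tool_pos": TCP position; "ee_rot": TCP orientation; "wrist_force": force on the tool from outside, world axes, zero at the start; "wrist_torque": the same for the moment, N m; "width": finger opening in m; "finger_force": force on a finger pad.
Only numpy, scipy, OpenCV 4.12 (cv2) and the standard library are available. Lean on these libraries where they do the work, as an engineer would, in place of code of your own. Each camera call takes 0.05 s, during which the arm holds its last target. There are 200 camera calls.

## Working session

There is one attempt and no reset: what is moved stays moved. The work goes in short steps, Python scripts to look and compute and a tool call to move; the robot and the scene stay as the last step left them, time stands still between calls to the robot, and variables do not carry over. Pictures are saved under pics/ and viewed, at most 10 in all, crops included, and the job is handed in when it is done.

Besides the shell and the picture viewer there is one more tool, called after "Emit:" as name([rows], argument=value, ...), one row to a line, values as JSON. apply_moves: Moves the arm, as the interface text tells. Its arguments: {"type":"object","properties":{"commands":{"type":"array"}},"required":["commands"]}

```bash
mkdir -p pics
cat > h.py <<'E'
from bench import *
import numpy as np, cv2
def ray(s,p):
    R=cv2.Rodrigues(np.array(s["rvec"],float))[0]; t=np.array(s["tvec"],float).ravel()
    f=s["pixels"].shape[0]/2/np.tan(np.radians(s["vertical_fov"]/2))
    d=R.T@np.array([(p[0]-s["cx"])/f,(p[1]-s["cy"])/f,1]); return -R.T@t,d
def at(s,p,z):
    o,d=ray(s,p); return o+d*(z-o[2])/d[2]
def tri(l):
    A=np.zeros((3,3));b=np.zeros(3)
    for s,p in l:
        o,d=ray(s,p); d/=np.linalg.norm(d); M=np.eye(3)-np.outer(d,d); A+=M;b+=M@o
    return np.linalg.solve(A,b)
def axis(s,m,z):
    v,u=np.nonzero(m); P=np.array([at(s,(a,b),z)[:2] for a,b in zip(u,v)])
    r=cv2.minAreaRect(P.astype(np.float32)*1000)
    return r
E
cat > look.py <<'E'
from h import *
import sys
S={}
for c in ["scene","top","wrist"]:
    s=S[c]=snapshot(c); im=s["pixels"][:,:,::-1].copy()
    for q,z in [("handle",.0115),("clip",0),("clip_seat",.02),("spanner",0)]:
        for r in place_of(c,q)[:2]:
            print(c,q,round(r["score"],2),np.round(r["pixel"],1),np.round(at(s,r["pixel"],z),4))
        if q!="clip_seat":
            for r in masks_of(c,q)[:1]:
                print("  mask",round(r["score"],2),r["extent"],[np.round(x,1) for x in axis(s,r["mask"],z)])
    cv2.imwrite(f"pics/{sys.argv[1]}_{c}.png",im)
o=get_obs(); print({k:np.round(o[k],3) for k in ("time","tool_pos","ee_rot","width","wrist_force")})
E
python3 look.py a; python3 -c "
import cv2,numpy as np
cv2.imwrite('pics/a.png',np.hstack([cv2.imread('pics/a_top.png'),cv2.imread('pics/a_scene.png')])[:, :])
i=cv2.imread('pics/a.png');cv2.imwrite('pics/a.png',cv2.resize(i,(800,300)))"
```

```text
scene handle 0.47 [287.  165.2] [0.6508 0.2461 0.0115]
scene clip 0.6 [288.  166.4] [0.6566 0.2639 0.    ]
  mask 0.72 [273.1, 157.8, 294.4, 171.7] [array([646.4, 264.6]), array([ 63.5, 125.1]), np.float64(4.2)]
scene clip_seat 0.53 [284.8 163.1] [0.6431 0.2426 0.02  ]
scene spanner 0.5 [210.9 169.5] [0.4117 0.2335 0.    ]
top handle 0.58 [350.2 213.2] [ 0.4978 -0.2338  0.0115]
  mask 0.87 [333.2, 157.2, 359.1, 231.8] [array([ 552.5, -216.3]), array([194.2,  24.2]), np.float64(16.7)]
top clip 0.7 [162.3 156.5] [0.6426 0.2505 0.    ]
top clip_seat 0.56 [162.6 152.1] [0.6486 0.2462 0.02  ]
  mask 0.82 [157.6, 213.7, 170.2, 266.6] [array([424.5, 236.5]), array([132.8,  21. ]), np.float64(10.4)]
{'time': np.float64(1.2), 'tool_pos': array([0.164, 0.525, 0.206]), 'ee_rot': array([3.141, 0.   , 2.84 ]), 'width': np.float64(0.094), 'wrist_force': array([0.088, 1.112, 0.416])}
```

View pics/a_top.png

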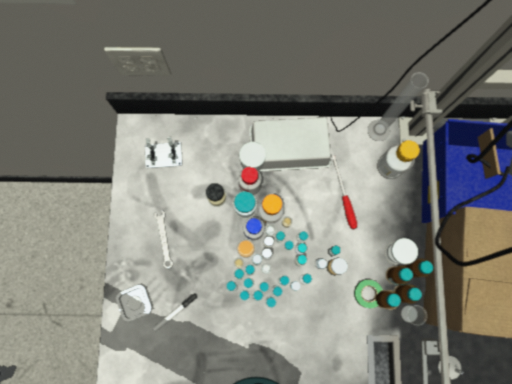

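View pics/a_scene.png

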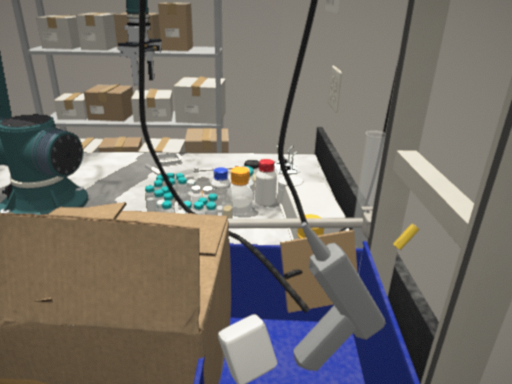

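The top view shows the screwdriver with its handle at about (349,212) and its blade pointing up to (337,158). The clip is at (163,153) with its long axis roughly along the image's horizontal, and the spanner is at (165,240). The scene view is mostly blocked. I'll move above the handle for a wrist look.

Emit:
apply_moves([
  [0,0,-0.14,0.02,-0.045,0.008,100],
  [0,0,-0.28,0.04,-0.09,0.016,100],
  [0,0,-0.42,0.06,-0.135,0.024,100],
  [0,0,-0.56,0.08,-0.18,0.024,100],
  [0,0,-0.7,0.1,-0.225,0.024,100],
])

```text
time: 1.7
tool_pos: [0.2639, 0.2986, 0.2301]
ee_rot: [3.14, 0.0, 2.135]
wrist_force: [0.2, -0.3, 0.6]
width: 0.0941
finger_force: 0.0
```

Emit:
apply_moves([
  [0,0,-0.14,0.02,-0.045,0,100],
  [0,0,-0.28,0.04,-0.09,0,100],
  [0,0,-0.42,0.06,-0.135,0,100],
  [0,0,-0.56,0.08,-0.18,0,100],
  [0,0,-0.7,0.1,-0.225,0,100],
])

```text
time: 2.2
tool_pos: [0.3639, 0.0732, 0.2299]
ee_rot: [3.14, -0.001, 1.434]
wrist_force: [0.6, 1.7, 1.7]
width: 0.0939
finger_force: 0.0
```

Emit:
apply_moves([
  [0,0,-0.14,0.02,-0.045,0,100],
  [0,0,-0.28,0.04,-0.09,0,100],
  [0,0,-0.42,0.06,-0.135,0,100],
  [0,0,-0.56,0.08,-0.18,0,100],
  [0,0,-0.7,0.1,-0.225,0,100],
])

```text
time: 2.7
tool_pos: [0.4639, -0.152, 0.2297]
ee_rot: [3.141, -0.001, 0.733]
wrist_force: [0.1, 0.2, 0.5]
width: 0.0941
finger_force: 0.0
```

Emit:
apply_moves([
  [0,0,-0.14,0.02,-0.045,0,100],
  [0,0,-0.28,0.035,-0.085,0,100],
  [0,0,-0.42,0.035,-0.085,0,100],
  [0,0,-0.45,0.035,-0.085,0,100],
  [0,0,-0.45,0.035,-0.085,0,100],
])

```text
time: 3.2
tool_pos: [0.4985, -0.2354, 0.2291]
ee_rot: [-3.141, 0.0, 0.289]
wrist_force: [-0.1, -0.1, 0.5]
width: 0.094
finger_force: 0.0
```

```bash
cat > w.py <<'E'
from h import *
import sys
o=get_obs(); print({k:np.round(o[k],3) for k in ("time","joint_positions","tool_pos","ee_rot","width","wrist_force","finger_force")})
n,q,z=sys.argv[1],sys.argv[2].split(","),float(sys.argv[3])
s=snapshot("wrist"); cv2.imwrite(f"pics/{n}.png",s["pixels"][:,:,::-1])
for k in q:
    for r in place_of("wrist",k)[:2]: print(k,round(r["score"],2),np.round(r["pixel"],1),np.round(at(s,r["pixel"],z),4))
    for r in masks_of("wrist",k)[:1]: print(" mask",round(r["score"],2),r["extent"],axis(s,r["mask"],z))
import builtins
E
python3 w.py b handle .0115; python3 -c "
from bench import *;import bench;print([ (k,getattr(bench,k)) for k in dir(bench) if 'grip' in k.lower()])"
```

```text
{'time': np.float64(3.2), 'joint_positions': array([-0.544,  0.087,  1.324, -0.   ,  1.731,  0.738]), 'tool_pos': array([ 0.499, -0.235,  0.229]), 'ee_rot': array([-3.141,  0.   ,  0.289]), 'width': np.float64(0.094), 'wrist_force': array([-0.079, -0.064,  0.503]), 'finger_force': np.float64(0.0)}
 mask 0.56 [238.2, 64.2, 257.9, 206.5] ((552.0955200195312, -214.13406372070312), (196.1368408203125, 24.254854202270508), 15.9235200881958)
[('grip_point_offset', 0.0188)]
```

View pics/b.png

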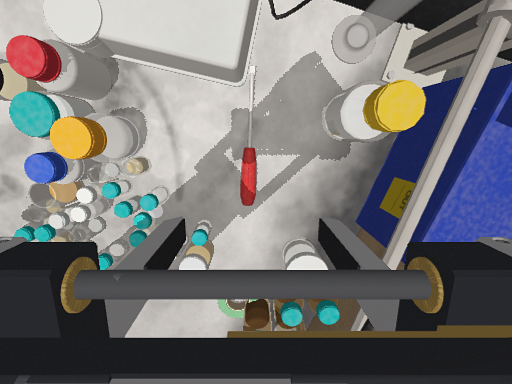

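The wrist view shows the red handle at about (249,177) with the blade up to (251,68). There is open space around it, and bottles on the butt side at (202,240) and (300,255). I'll refine with the red pixels.

```bash
cat > red.py <<'E'
from h import *
import sys
z=float(sys.argv[1]); seed={"wrist":(249,177),"top":(349,212)}
for c in sys.argv[2].split(","):
    s=snapshot(c); h=cv2.cvtColor(s["pixels"],cv2.COLOR_RGB2HSV)
    m=((h[...,0]<8)|(h[...,0]>172))&(h[...,1]>120)&(h[...,2]>50)
    n,l,st,ce=cv2.connectedComponentsWithStats(m.astype(np.uint8))
    k=min((i for i in range(1,n) if st[i,4]>60),key=lambda i:np.hypot(*(ce[i]-seed[c])))
    r=axis(s,l==k,z); v,u=np.nonzero(l==k)
    P=np.array([at(s,(a,b),z)[:2] for a,b in zip(u,v)])
    w,V=np.linalg.eigh(np.cov(P.T)); d=V[:,1]*np.sign(V[0,1]+1e-9)
    print(c,st[k],np.round(r[0],1),np.round(r[1],1),round(r[2],1),"mean",P.mean(0).round(4),"ang",np.degrees(np.arctan2(d[1],d[0])).round(1))
E
python3 red.py 0.0115 wrist,top
```

```text
wrist [241 148  15  58 780] [ 499.1 -228.4] [86.  21.3] 16.6 mean [ 0.4996 -0.229 ] ang 14.6
top [343 196  10  22 126] [ 515.9 -227.3] [54.  19.6] 10.9 mean [ 0.5152 -0.226 ] ang 11.1
```

Emit:
apply_moves([
  [0,0,-0.01,0.001,0.0065,-0.05,100],
  [0,0,-0.01,0.001,0.0065,-0.1,100],
  [0,0,-0.01,0.001,0.0065,-0.15,100],
  [0,0,-0.01,0.001,0.0065,-0.19,100],
  [0,0,-0.01,0.001,0.0065,-0.205,100],
])

```text
time: 3.95
tool_pos: [0.4962, -0.2261, 0.0196]
ee_rot: [-3.135, 0.006, 0.281]
wrist_force: [-0.2, -0.1, -0.6]
width: 0.0943
finger_force: 0.0
```

Emit:
apply_moves([
  [0,0,0,0,0,-0.01,100],
  [0,0,0,0,0,-0.02,100],
  [0,0,0,0,0,-0.02,20],
  [0,0,0,0,0,-0.02,0],
  [0,0,0,0,0,-0.02,0],
])

```text
time: 4.45
tool_pos: [0.5007, -0.2291, 0.0063]
ee_rot: [3.139, -0.002, 0.28]
wrist_force: [-0.0, -0.1, 0.3]
width: 0.0732
finger_force: 0.0
```

Emit:
apply_moves([
  [0,0,0,0,0,0,0],
  [0,0,0,0,0,0,0],
  [0,0,0,0,0,0,0],
  [0,0,0,0,0,0,0],
  [0,0,0,0,0,0,0],
])

```text
time: 4.95
tool_pos: [0.4995, -0.2283, 0.0045]
ee_rot: [3.142, 0.0, 0.28]
wrist_force: [0.2, -0.8, -0.5]
width: 0.0339
finger_force: 0.0
```

Emit:
apply_moves([
  [0,0,0,0,0,0,0],
  [0,0,0,0,0,0,0],
  [0,0,0,0,0,0,0],
  [0,0,0,0,0,0,0],
  [0,0,0,0,0,0,0],
])

```text
time: 5.45
tool_pos: [0.4995, -0.2284, 0.0045]
ee_rot: [3.142, 0.0, 0.28]
wrist_force: [-0.6, -0.3, 0.2]
width: 0.0233
finger_force: 29.9
```

Emit:
apply_moves([
  [0,0,0,0,0,0.03,0],
  [0,0,0,0,0,0.07,0],
  [0,0,0,0,0,0.12,0],
  [0,0,0,0,0,0.17,0],
  [0,0,0,0,0,0.22,0],
])

```text
time: 5.95
tool_pos: [0.499, -0.228, 0.2262]
ee_rot: [-3.141, 0.0, 0.28]
wrist_force: [-0.4, -0.7, -0.9]
width: 0.0233
finger_force: 29.9
```

Emit:
apply_moves([
  [0,0,0.14,0.01,0.044,0.02,0],
  [0,0,0.28,0.02,0.088,0.03,0],
  [0,0,0.42,0.03,0.132,0.03,0],
  [0,0,0.56,0.04,0.176,0.03,0],
  [0,0,0.7,0.05,0.22,0.03,0],
])

```text
time: 6.45
tool_pos: [0.5495, -0.0066, 0.2545]
ee_rot: [3.141, -0.0, 0.985]
wrist_force: [-0.2, -0.4, -0.9]
width: 0.0233
finger_force: 29.9
```

Emit:
apply_moves([
  [0,0,0.14,0.01,0.044,0,0],
  [0,0,0.28,0.02,0.088,0,0],
  [0,0,0.42,0.03,0.132,0,0],
  [0,0,0.56,0.04,0.18,0,0],
  [0,0,0.59,0.04,0.18,0,0],
])

```text
time: 6.95
tool_pos: [0.5891, 0.1776, 0.2528]
ee_rot: [-3.139, -0.002, 1.58]
wrist_force: [0.9, -1.0, -1.9]
width: 0.0232
finger_force: 29.9
```

Emit:
apply_moves([
  [0,0,0,0,0,0,0],
  [0,0,0,0,0,0,0],
  [0,0,0,0,0,0,0],
  [0,0,0,0,0,0,0],
  [0,0,0,0,0,0,0],
])

```text
time: 7.45
tool_pos: [0.5895, 0.1708, 0.2548]
ee_rot: [3.141, -0.0, 1.568]
wrist_force: [0.4, -0.6, -1.0]
width: 0.0234
finger_force: 29.9
```

```bash
python3 w.py c clip 0; python3 w.py c2 clip_seat 0.02
```

```text
{'time': np.float64(7.45), 'joint_positions': array([ 0.19 ,  0.228,  1.114, -0.   ,  1.799,  0.192]), 'tool_pos': array([0.59 , 0.171, 0.255]), 'ee_rot': array([ 3.141, -0.   ,  1.568]), 'width': np.float64(0.023), 'wrist_force': array([ 0.4  , -0.63 , -0.986]), 'finger_force': np.float64(29.911)}
clip 0.74 [289.5 125.2] [0.649  0.2495 0.    ]
 mask 0.57 [265.1, 92.9, 313.3, 155.9] ((648.598876953125, 249.8444366455078), (72.89039611816406, 94.66522979736328), 4.183428764343262)
{'time': np.float64(7.6), 'joint_positions': array([ 0.19 ,  0.228,  1.114, -0.   ,  1.799,  0.192]), 'tool_pos': array([0.59 , 0.171, 0.255]), 'ee_rot': array([ 3.141, -0.   ,  1.569]), 'width': np.float64(0.023), 'wrist_force': array([-0.462, -0.958,  0.109]), 'finger_force': np.float64(29.911)}
clip_seat 0.92 [288.4 125.5] [0.6445 0.2489 0.02  ]
 mask 0.93 [265.0, 91.2, 314.8, 160.2] ((646.9550170898438, 249.57223510742188), (68.95970153808594, 89.81987762451172), 5.103772163391113)
```

View pics/c.png

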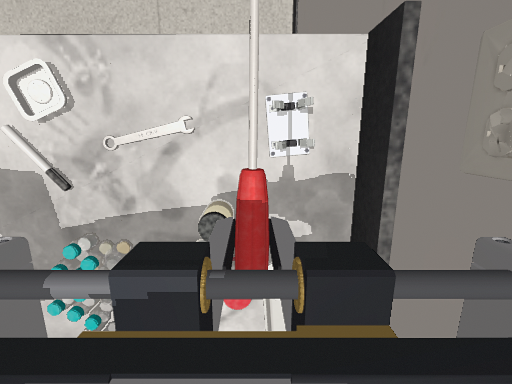

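The clip's base plate spans about (265–314, 92–158), with jaw pairs at rows 105 and 143 and a slight tilt. The handle is held straight, with the blade along column 254. I'll crop to get the base corners.

```bash
python3 -c "
import cv2
i=cv2.imread('pics/c.png')[80:170,240:340];cv2.imwrite('pics/c_crop.png',cv2.resize(i,(660,594),interpolation=cv2.INTER_CUBIC))"
```

```text
(no output)
```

View pics/c_crop.png

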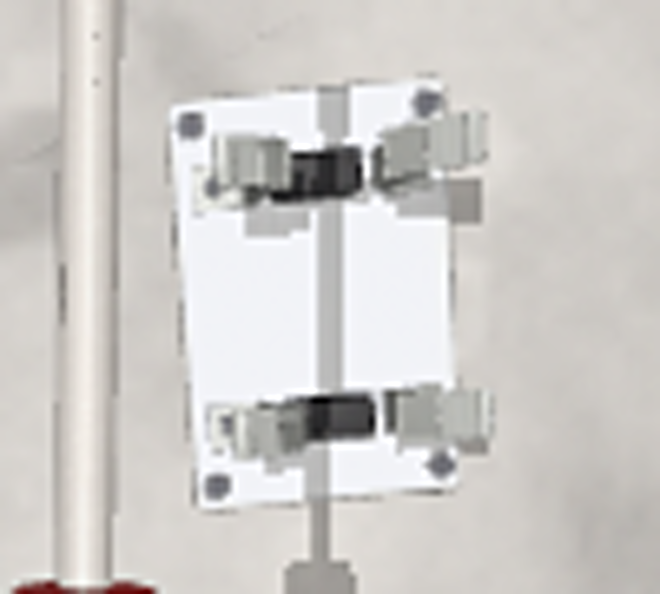

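```bash
python3 - <<'E'
from h import *
s=snapshot("wrist")
g=lambda l,z:np.array([at(s,(240+(x+.5)/6.6-.5,80+(y+.5)/6.6-.5),z) for x,y in l])[:,:2]
for n,l,z in [("corn",[(171,103),(442,77),(457,487),(198,508)],.006),("scr",[(190,125),(427,101),(441,464),(217,485)],.007)]:
    P=g(l,z); d=P[0]+P[1]-P[2]-P[3]; e=P[1]+P[2]-P[0]-P[3]
    print(n,P.mean(0).round(4),np.linalg.norm(d)/2,np.linalg.norm(e)/2,np.degrees(np.arctan2(d[1],d[0])),np.degrees(np.arctan2(e[1],e[0])))
P=g([(325,172),(340,417)],.02);d=P[0]-P[1];print(P.round(4),P.mean(0),np.degrees(np.arctan2(d[1],d[0])))
# held tool: blade line in wrist picture
h=get_obs()["tool_pos"]; zb=h[2]+.0075
h2=cv2.cvtColor(s["pixels"],cv2.COLOR_RGB2HSV)
for p in [(255.5,5),(253,165),(252.5,172),(239,300)]: print(p,at(s,p,zb).round(4))
print(h.round(4), s["tvec"])
E
python3 red.py 0.262 wrist
```

```text
corn [0.645  0.2506] 0.09219861652173207 0.06188543465260458 94.6544519434297 4.741689738817756
scr [0.6452 0.2508] 0.08162755542400764 0.05371852002450121 94.97012611890426 5.245084856681926
[[0.6441 0.2775]
 [0.6491 0.224 ]] [0.64664201 0.25074953] 95.333505327048
(255.5, 5) [0.5917 0.3077 0.262 ]
(253, 165) [0.5902 0.2181 0.262 ]
(252.5, 172) [0.5899 0.2136 0.262 ]
(239, 300) [0.58  0.121 0.262]
[0.5895 0.1716 0.2545] [-0.58886435  0.13420882  0.47544814]
wrist [ 233  168   36  102 3168] [588.4 180.9] [70.7 24.2] 89.8 mean [0.5892 0.1797] ang 89.1
```

The clip's middle is at about (0.645, 0.2507) and its axis is at 95°. The tool is held at 89°, centred on the TCP.

Emit:
apply_moves([
  [0,0,0.05,0.028,0.04,0,0],
  [0,0,0.1,0.056,0.0795,0,0],
  [0,0,0.1,0.056,0.0795,-0.04,0],
  [0,0,0.1,0.056,0.0795,-0.08,0],
  [0,0,0.1,0.056,0.0795,-0.12,0],
])

```text
time: 8.35
tool_pos: [0.6459, 0.2519, 0.1328]
ee_rot: [3.141, 0.0, 1.671]
wrist_force: [-0.2, -0.4, -2.1]
width: 0.0234
finger_force: 29.9
```

Emit:
apply_moves([
  [0,0,0,0,0,-0.02,0],
  [0,0,0,0,0,-0.04,0],
  [0,0,0,0,0,-0.05,0],
  [0,0,0,0,0,-0.05,0],
  [0,0,0,0,0,-0.05,0],
])

```text
time: 8.85
tool_pos: [0.646, 0.2513, 0.0855]
ee_rot: [3.14, -0.0, 1.67]
wrist_force: [0.6, -0.3, -0.7]
width: 0.0231
finger_force: 29.9
```

```bash
python3 w.py d clip_seat 0.02; python3 -c "
import cv2
i=cv2.imread('pics/d.png')[80:384,150:400];cv2.imwrite('pics/d_crop.png',cv2.resize(i,None,fx=1.9,fy=1.9))"
```

```text
{'time': np.float64(8.85), 'joint_positions': array([ 0.289,  0.449,  1.162, -0.   ,  1.529,  0.19 ]), 'tool_pos': array([0.646, 0.251, 0.086]), 'ee_rot': array([ 3.14, -0.  ,  1.67]), 'width': np.float64(0.023), 'wrist_force': array([ 0.557, -0.324, -0.66 ]), 'finger_force': np.float64(29.911)}
 mask 0.64 [216.7, 154.1, 287.1, 218.9] ((643.5680541992188, 268.74884033203125), (65.1146240234375, 59.46743392944336), 5.5873918533325195)
```

View pics/d_crop.png

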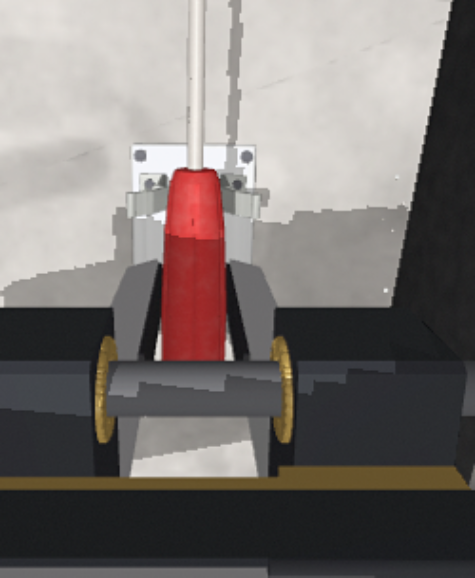

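The handle is centred between the front jaws (jaw tips at about 130 and 262 in the crop, handle at 194) and parallel to the base. I'll lower it into the mouth next.

Emit:
apply_moves([
  [0,0,0,0,0,-0.01,0],
  [0,0,0,0,0,-0.02,0],
  [0,0,0,0,0,-0.025,0],
  [0,0,0,0,0,-0.03,0],
  [0,0,0,0,0,-0.03,0],
])

```text
time: 9.5
tool_pos: [0.6455, 0.2511, 0.0542]
ee_rot: [-3.141, 0.0, 1.67]
wrist_force: [-0.0, -0.6, 0.4]
width: 0.0232
finger_force: 29.9
```

Emit:
apply_moves([
  [0,0,0,0,0,-0.002,0],
  [0,0,0,0,0,-0.004,0],
  [0,0,0,0,0,-0.006,0],
  [0,0,0,0,0,-0.008,0],
  [0,0,0,0,0,-0.01,0],
])

```text
time: 10.0
tool_pos: [0.6468, 0.2518, 0.0487]
ee_rot: [3.137, -0.001, 1.67]
wrist_force: [-1.5, 0.1, 5.8]
width: 0.0234
finger_force: 29.9
```

Contact at 5.8 N, as expected. I'll keep pressing.

Emit:
apply_moves([
  [0,0,0,0,0,-0.002,0],
  [0,0,0,0,0,-0.004,0],
  [0,0,0,0,0,-0.006,0],
  [0,0,0,0,0,-0.008,0],
  [0,0,0,0,0,-0.01,0],
])

```text
time: 10.5
tool_pos: [0.6457, 0.2512, 0.0344]
ee_rot: [3.141, -0.0, 1.67]
wrist_force: [-0.4, 0.7, 4.4]
width: 0.0232
finger_force: 29.9
```

Emit:
apply_moves([
  [0,0,0,0,0,-0.002,0],
  [0,0,0,0,0,-0.004,0],
  [0,0,0,0,0,-0.006,0],
  [0,0,0,0,0,-0.007,0],
  [0,0,0,0,0,-0.008,0],
])

```text
time: 11.0
tool_pos: [0.6443, 0.2507, 0.0245]
ee_rot: [-3.138, 0.001, 1.67]
wrist_force: [-0.9, -0.5, 1.6]
width: 0.0231
finger_force: 29.9
```

Emit:
apply_moves([
  [0,0,0,0,0,-0.001,0],
  [0,0,0,0,0,-0.001,0],
  [0,0,0,0,0,-0.002,0],
  [0,0,0,0,0,-0.002,0],
  [0,0,0,0,0,-0.002,0],
])

```text
time: 11.5
tool_pos: [0.6455, 0.2512, 0.0245]
ee_rot: [3.142, -0.0, 1.67]
wrist_force: [0.1, 0.4, 0.1]
width: 0.0235
finger_force: 29.9
```

Emit:
apply_moves([
  [0,0,0,0,0,-0.001,0],
  [0,0,0,0,0,-0.001,0],
  [0,0,0,0,0,-0.002,0],
  [0,0,0,0,0,-0.002,0],
  [0,0,0,0,0,-0.002,0],
])

```text
time: 12.0
tool_pos: [0.6455, 0.2512, 0.0245]
ee_rot: [3.141, -0.0, 1.67]
wrist_force: [-3.8, -0.4, 7.6]
width: 0.0232
finger_force: 29.9
```

It has bottomed out on the saddles: 7.6 N with no further travel. I'll let go and retreat.

Emit:
apply_moves([
  [0,0,0,0,0,0.002,0],
  [0,0,0,0,0,0.002,60],
  [0,0,0,0,0,0.002,60],
  [0,0,0,0,0,0.002,60],
  [0,0,0,0,0,0.002,60],
])

```text
time: 12.5
tool_pos: [0.6454, 0.2511, 0.0241]
ee_rot: [-3.141, 0.0, 1.67]
wrist_force: [-0.7, -0.3, 0.4]
width: 0.0516
finger_force: 0.0
```

Emit:
apply_moves([
  [0,0,0,0,0,0,60],
  [0,0,0,0,0,0.02,60],
  [0,0,0,0,0,0.06,60],
  [0,0,0,0,0,0.1,60],
  [0,0,0,0,0,0.14,60],
])

```text
time: 13.0
tool_pos: [0.6453, 0.2511, 0.1658]
ee_rot: [-3.141, 0.0, 1.67]
wrist_force: [-0.1, -0.2, 0.1]
width: 0.0564
finger_force: 0.0
```

Emit:
apply_moves([
  [0,0,0,0,-0.04,0.03,60],
  [0,0,0,0,-0.08,0.06,60],
  [0,0,0,0,-0.08,0.06,60],
  [0,0,0,0,-0.08,0.06,60],
  [0,0,0,0,-0.08,0.06,60],
])

```text
time: 13.5
tool_pos: [0.6448, 0.1719, 0.2226]
ee_rot: [-3.139, -0.0, 1.671]
wrist_force: [-0.2, -0.5, -0.6]
width: 0.0563
finger_force: 0.0
```

```bash
python3 w.py e handle 0.0315; sed -i 's/(249,177)/(255,130)/' red.py; python3 red.py .0315 wrist; python3 -c "
import cv2
i=cv2.imread('pics/e.png')[40:240,150:380];cv2.imwrite('pics/e_crop.png',cv2.resize(i,None,fx=2.9,fy=2.9,interpolation=cv2.INTER_CUBIC))"
```

```text
{'time': np.float64(13.5), 'joint_positions': array([1.750e-01, 3.550e-01, 1.018e+00, 1.000e-03, 1.772e+00, 7.600e-02]), 'tool_pos': array([0.645, 0.172, 0.223]), 'ee_rot': array([-3.139, -0.   ,  1.671]), 'width': np.float64(0.056), 'wrist_force': array([-0.217, -0.458, -0.573]), 'finger_force': np.float64(0.0)}
handle 0.72 [258.  123.9] [0.6448 0.2511 0.0315]
 mask 0.75 [248.9, 0.0, 267.7, 155.8] ((640.6232299804688, 302.05224609375), (22.870267868041992, 187.1108856201172), 5.557036876678467)
wrist [ 251   89   17   68 1001] [645.8 252.1] [21.5 85.9] 5.7 mean [0.6458 0.2525] ang -85.5
```

View pics/e_crop.png

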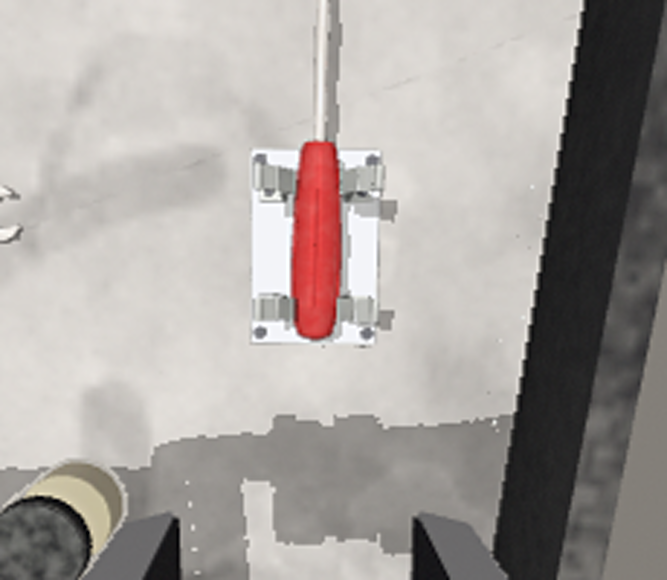

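The handle lies along the clip at (0.6455, 0.2515), parallel to it. A gentle touch with shut fingertips will confirm the height; its top should be at 43 mm when home.

Emit:
apply_moves([
  [0,0,0,0,0.04,0,0],
  [0,0,0,0,0.08,0,0],
  [0,0,0,0,0.08,-0.03,0],
  [0,0,0,0,0.08,-0.06,0],
  [0,0,0,0,0.08,-0.09,0],
])

```text
time: 14.2
tool_pos: [0.6449, 0.2526, 0.1326]
ee_rot: [-3.141, 0.0, 1.672]
wrist_force: [-0.3, -0.4, -0.8]
width: 0.0203
finger_force: 0.0
```

Emit:
apply_moves([
  [0,0,0,0,0,0,0],
  [0,0,0,0,0,-0.03,0],
  [0,0,0,0,0,-0.06,0],
  [0,0,0,0,0,-0.075,0],
  [0,0,0,0,0,-0.08,0],
])

```text
time: 14.7
tool_pos: [0.6446, 0.2511, 0.0529]
ee_rot: [-3.139, 0.001, 1.67]
wrist_force: [0.6, -0.1, -0.6]
width: 0.0005
finger_force: 0.0
```

Emit:
apply_moves([
  [0,0,0,0,0,-0.002,0],
  [0,0,0,0,0,-0.004,0],
  [0,0,0,0,0,-0.006,0],
  [0,0,0,0,0,-0.007,0],
  [0,0,0,0,0,-0.007,0],
])

```text
time: 15.2
tool_pos: [0.6457, 0.2512, 0.048]
ee_rot: [3.141, -0.0, 1.67]
wrist_force: [0.0, -0.8, 0.2]
width: 0.0005
finger_force: 0.0
```

Emit:
apply_moves([
  [0,0,0,0,0,-0.001,0],
  [0,0,0,0,0,-0.002,0],
  [0,0,0,0,0,-0.003,0],
  [0,0,0,0,0,-0.004,0],
  [0,0,0,0,0,-0.004,0],
])

```text
time: 15.7
tool_pos: [0.6456, 0.2512, 0.0439]
ee_rot: [3.141, -0.0, 1.67]
wrist_force: [-0.6, 0.0, 1.6]
width: 0.0001
finger_force: 0.8
```

Emit:
apply_moves([
  [0,0,0,0,0,-0.001,0],
  [0,0,0,0,0,-0.001,0],
  [0,0,0,0,0,-0.002,0],
  [0,0,0,0,0,-0.002,0],
  [0,0,0,0,0,-0.002,0],
])

```text
time: 16.2
tool_pos: [0.6459, 0.2512, 0.0439]
ee_rot: [3.14, -0.0, 1.67]
wrist_force: [-3.0, -1.5, 8.4]
width: 0.0009
finger_force: 3.8
```

The top is at 43.9 mm and firm, so the handle is home. I'll retreat straight up and hand in.

Emit:
apply_moves([
  [0,0,0,0,0,0.01,0],
  [0,0,0,0,0,0.04,0],
  [0,0,0,0,0,0.08,0],
  [0,0,0,0,0,0.11,0],
  [0,0,0,0,0,0.13,0],
])

```text
time: 16.7
tool_pos: [0.6465, 0.2515, 0.1752]
ee_rot: [3.137, -0.001, 1.67]
wrist_force: [1.0, -0.5, 0.3]
width: 0.0005
finger_force: 0.0
```

Emit:
apply_moves([
  [0,0,0,0,0,0,0],
  [0,0,0,0,0,0,0],
  [0,0,0,0,0,0,0],
  [0,0,0,0,0,0,0],
  [0,0,0,0,0,0,0],
])

```text
time: 17.2
tool_pos: [0.6449, 0.251, 0.1696]
ee_rot: [-3.139, 0.001, 1.67]
wrist_force: [-0.7, 0.5, 0.6]
width: 0.0007
finger_force: 0.0
```

```bash
python3 red.py .0315 wrist; python3 -c "
from bench import *
print(close_job())"
```

```text
wrist [ 243  153   20   71 1082] [645.6 252.1] [22.3 86.3] 3.3 mean [0.6453 0.2548] ang -85.6
the job is handed in; nothing more can be done
None
```

The screwdriver is snapped home in the clip: its top measured 43.9 mm against about 43 mm expected, and it was centred and parallel in the last picture. The gripper has let go and withdrawn, I never went near the spanner, and I handed the job in at about 17 s; no verdict came back.

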